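# Fish a dropped spacer ring out from under a shelf

## Robot

A 6-joint arm with a two-finger parallel gripper is mounted at the origin on a cart in front of the work surface, level with it; the furniture and walls round the work are solid. World frame = base frame: x ahead of the robot, y to its left, z up, the work surface at z = 0. Lengths are in m, angles in rad, forces in N, time in s.
With the tool pointing down it reaches from about 0.325 to 0.9 m from the base axis. Payload 6.1 kg.
Tool frame: the origin (TCP) lies midway between the tips of the shut fingers; the grasp point (between the pads) lies 19 mm behind it; z points along the fingers, y is the line along which they close (so a half turn about z gives the same grasp; the last joint's range is limited). The gripper opens to 87 mm and grips with 3 to 60 N. Pads are 19 mm wide; open, the fingers measure 117 mm over their backs; the gripper's body (75 mm by 190 mm) begins 51 mm behind the grasp point.
Start: joints at [1.154, 0.22, 1.526, -0, 1.395, -0.126], TCP at [0.179, 0.599, 0.195] pointing down, gripper open.
Joint ranges: [-2.98, 2.98], [-0.91, 2.08], [0.09, 2.57], [-1.24, 4.39], [0.2, 2.65], [-2.68, 2.68]. Speed limits (rad/s): [2.57, 2.57, 3.01, 3.14, 3.14, 3.14].

## Interface

Orientations are given as a unit quaternion [w, x, y, z].
In Python, from rig import robot gives the robot as it stands. Calls block until the motion is done:
- robot.movep(position, orientation): joint-space move of the TCP to a pose.
- robot.line_to(position, frame=None, max_speed=0.15): straight line of the TCP; frame=None keeps the orientation; max_speed is the mean speed in m/s.
- robot.movej(angles): joint-space move.
- robot.grip(opening, grasp_force=None): opening from 0.0 (shut) to 1.0 (fully open); grasp_force is the grip in N (None keeps the last); returns when the fingers have stopped.
- robot.dwell(seconds).
- robot.inverse_kinematics(position, orientation): joint angles nearest the present ones, or None.
- robot.get_state(): the state.
- robot.read_camera(name): name is "scene" or "top" or "wrist"; returns a dict with "frame" (420x560x3 uint8, blue, green, red), "vertical_fov" (degrees; the focal length in pixels is half the picture's height over the tangent of half this angle, whatever the lens; pixels are square), "cx", "cy" (the principal point, pixels), "cam_to_world" (4x4, takes a point from camera to world coordinates). Camera axes: x right, y down, z forward; pixel columns grow to the right and rows downward; lengths in m; the calibration is good to about 2 mm. A picture is of the moment at which its call begins. There is no depth.
A pose or a line that the arm cannot do raises robot.Unreachable and nothing moves.
- robot.sign_off(): hands the job in; it is judged then, once.
The state is a dict: "t": time; "joint_pos": joint angles; "joint_vel": joint speeds; "effort": joint torques, N m; "tcp_pos": TCP position; "ee_rot": TCP orientation; "force": force on the tool from outside, world axes, zero at the start; "torque": the same for the moment, N m; "opening": opening from 0.0 (shut) to 1.0 (fully open); "gripper_force": force on a finger pad.
Only numpy, scipy, OpenCV 4.12 (cv2) and the standard library are available. Lean on these libraries where they do the work, as an engineer would, in place of code of your own. Each camera call takes 0.05 s, during which the arm holds its last target. There are 200 camera calls.

## Task

A small white ceramic ring has rolled out of sight under the low white shelf that carries the bottles. Take the orange-handled hooked probe, reach under the shelf from the front, sweep gently sideways until you feel the ring come up against something, and drag it out onto the open bench in front of the shelf with the probe only: never touch the ring with the gripper, do not squeeze it hard, and do not ram the shelf. Then lay the probe flat on the bench, drawn right out from under the shelf, let go of it, and leave everything else standing where it was.

Things in the scene. Friction and masses are not known exactly. Their poses are not given: they have to be found in the camera images.
- shelf: fixed low white shelf, 125 deep x 370 wide x 39 mm high, a thin rail 25 mm higher along its back. Origin on the bench under its centre, x to its back, y to its left (seen from the robot). Closed at back and sides, open at the front (-x); deck edge at x = -62 mm. The space below is 25 mm high, reaches back to x = +52 and sideways from y = -170 to +170 mm. The probe may press on it with up to 20 N.
- under_shelf (a point): middle of the space under the shelf, on the bench. A fixed upright metal partition runs from front to back under the deck, its left face somewhere from y = -130 to -10 mm (shelf frame), not measured. The ring lies flat to its left, at most 20 mm of empty space between, ring centre from x = -15 to +10 mm, not measured. The leftmost 100 mm (y over +70) is empty: the hook can go in there.
- shelf_front (a point): middle of the deck's front edge, at bench height; the ring must end in front of this edge. The ring: white ceramic, 32 mm outside, 20 mm inside, 14 mm high, 28 to 56 g. Pushed to the right under the shelf it slides freely (under 0.5 N) until it meets the partition. It may bear up to 6 N from the probe.
- probe: hooked flat probe lying on the bench; this is its orange handle, 50 long (x) x 24 wide (y) x 62 mm high with a black grip band, grasped across its width. Origin under the handle's centre at its underside, z up. A flat steel blade 14 mm wide (y = -7 to 7), 5 mm thick, runs ahead (+x) to x = 170 mm, its underside 2 mm above the handle's. The whole weighs 260 g. Works well held level 1 to 4 mm above the bench.
- probe_toe (a point): centre of the toe, the hook at the blade's end: a bar from x = 160 to 170 mm (probe frame) that reaches from the blade's right edge to y = -31 mm, so 24 mm out to the right; this point is at x = 165, y = -19, z = 4.5 mm. The blade yields sideways like a spring about a point 25 mm ahead of the probe's origin, 6 N m per rad: 0.3 N per mm at the toe, 0.8 N per mm half way.
- amber_bottle: brown glass bottle with white cap, 45 mm across, 100 mm high, standing loose on the shelf; origin under its centre
- vial_black: glass vial with black cap, 25 mm across, 54 mm high, standing loose on the shelf; origin under its centre
- vial_white: glass vial with white cap, 25 mm across, 54 mm high, standing loose on the shelf; origin under its centre
- timer: white bench timer, 62 x 62 x 18 mm, lying on the bench at the right; origin under its centre
- crucible: white porcelain crucible, 48 mm across, 38 mm high, on the bench at the right; origin under its centre
- notebook: blue notebook, 210 x 152 x 14 mm, lying on the bench at the left; origin under its centre
- tape_roll: roll of beige tape, 77 mm across, 19 mm high, lying on the bench at the right; origin under its centre

How it is judged:
On the way:
1. the held probe's toe is under the shelf (x of probe_toe in the frame of shelf above 0 m and y of probe_toe in the frame of shelf between -0.17 and 0.17 m and height (world z) of probe_toe below 0.025 m and contact force between the fingers and probe above 1 N), for 0.1 s.
At the end, for the whole second after the job is handed in: the ring lies flat and still on the bench in front of the shelf, its centre at least 20 mm (so its whole body) and at most 188 mm in front of the deck's front edge; the probe lies flat, still and released on the bench with its toe drawn out past the deck's front edge (x of ring in the frame of shelf between -0.25 and -0.082 m and y of ring in the frame of shelf between -0.2 and 0.2 m and height (world z) of each of ring, probe below 0.006 m and angle between ring's own z axis and vertical below 0.15 rad and linear speed of each of ring, probe below 0.02 m/s and x of probe_toe in the frame of shelf below -0.067 m and angle between probe's own z axis and vertical below 0.1 rad); the robot touches nothing.
It fails at once if the ring squeezed with more than 6 N by the probe (contact force between probe and ring above 6 N).
It fails at once if the probe pressed on the shelf with more than 20 N (contact force between probe and shelf above 20 N).
It fails at once if the ring touched by the gripper (contact force between any of the fingers, the arm and ring above 0.3 N).
It fails at once if a bottle, vial, the timer, crucible, notebook or tape moved by more than 20 mm (distance of any of amber_bottle, vial_black, vial_white, timer, crucible, notebook, tape_roll from where it was at the start of the episode above 0.02 m).
It also fails if it takes over 64 s, if anything falls off the work surface, if the arm or the gripper's body presses on something with over 40 N, if the wrist force passes 120 N, or if a joint passes its speed limit or range.

## Working session

There is one attempt and no reset: what is moved stays moved. The work goes in short steps, each a Python script; the robot and the scene stay as the last script left them, time stands still between calls to the robot, and variables do not carry over. Pictures are saved under pics/ and viewed, at most 10 in all, crops included, and the job is handed in when it is done.

```bash
mkdir -p pics; ls; python3 - <<'E'
from rig import robot
import cv2
for n in ("top","scene"):
    c=robot.read_camera(n); cv2.imwrite(f"pics/{n}0.png",c["frame"]); print(n,c["vertical_fov"],c["cx"],c["cy"],c["cam_to_world"].round(4).tolist() if hasattr(c["cam_to_world"],'round') else c["cam_to_world"])
print(robot.get_state())
E
```

```text
pics
top 46.4873282354675 279.15373160256667 197.05457361009675 [[0.0289, -0.9933, 0.1117, 0.3981], [-0.9996, -0.0283, 0.0077, -0.0364], [-0.0045, -0.1118, -0.9937, 1.565], [0.0, 0.0, 0.0, 1.0]]
scene 55.731127150007936 274.8419264947464 216.17514290386478 [[0.8475, -0.3383, 0.409, 0.0727], [-0.5308, -0.5415, 0.652, -0.7414], [0.0009, -0.7696, -0.6385, 0.7801], [0.0, 0.0, 0.0, 1.0]]
{'t': 0.1, 'joint_pos': array([ 1.15392516e+00,  2.21159881e-01,  1.52747048e+00, -1.58082439e-05,
        1.39472293e+00, -1.26130605e-01]), 'joint_vel': array([ 9.78951212e-05, -2.49555307e-03, -8.55697155e-04,  7.25049490e-04,
        6.72049701e-05,  8.50870171e-04]), 'effort': array([ 5.89558513e-04, -4.95941985e+01, -3.88526058e+01,  7.01996684e-02,
        5.13977814e-02, -2.88256877e-05]), 'tcp_pos': array([0.17894462, 0.59820489, 0.19375277]), 'ee_rot': array([-2.28585775e-04,  1.44857381e-01,  9.89452154e-01, -8.50157564e-04]), 'force': array([ 0.07559297, -0.35274089, -0.0768165 ]), 'torque': array([-0.04635862,  0.03185728, -0.01165934]), 'gripper_force': 0.0, 'opening': 0.9970516298016663}
```

View pics/top0.png

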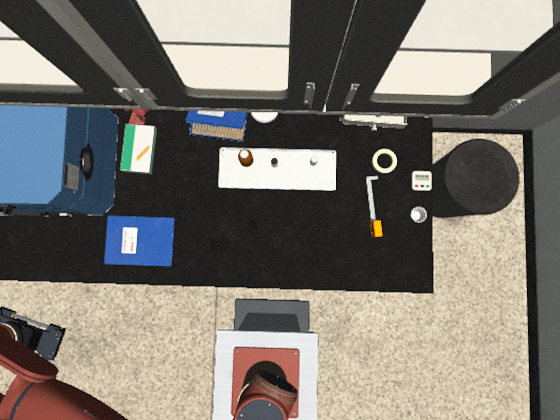

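View pics/scene0.png

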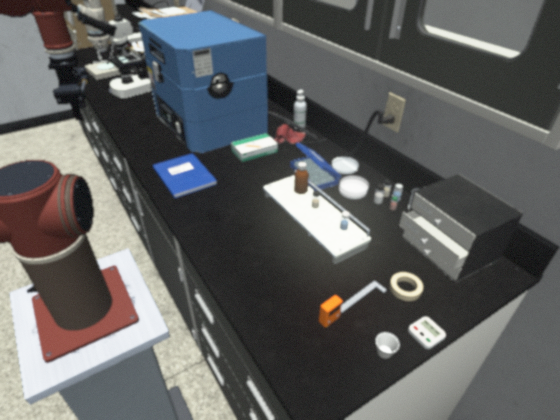

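The top view shows the shelf at about (219–336, 149–190), the probe handle at (377,229) and the toe near (372,178). I'll enlarge both.

```bash
cat > h.py <<'E'
import numpy as np, cv2
from rig import robot
def ray(c,uv,z):
    f=210/np.tan(np.radians(c["vertical_fov"]/2)); T=np.array(c["cam_to_world"])
    d=T[:3,:3]@np.array([(uv[0]-c["cx"])/f,(uv[1]-c["cy"])/f,1]); o=T[:3,3]
    return (o+d*(z-o[2])/d[2])
def proj(c,p):
    f=210/np.tan(np.radians(c["vertical_fov"]/2)); T=np.array(c["cam_to_world"])
    q=T[:3,:3].T@(np.array(p)-T[:3,3]); return np.array([c["cx"]+f*q[0]/q[2],c["cy"]+f*q[1]/q[2]])
def q_down(yaw):  # tool z down, tool y axis at world angle yaw+90deg; tool x along yaw
    from scipy.spatial.transform import Rotation as R
    c,s=np.cos(yaw),np.sin(yaw)
    M=np.array([[c,s,0],[s,-c,0],[0,0,-1]])
    x,y,z,w=R.from_matrix(M).as_quat(); return np.array([w,x,y,z])
E
python3 - <<'E'
import cv2
t=cv2.imread("pics/top0.png")
a=cv2.resize(t[140:200,210:350],None,fx=5,fy=5,interpolation=cv2.INTER_CUBIC)
b=cv2.resize(t[165:245,340:440],None,fx=5,fy=5,interpolation=cv2.INTER_CUBIC)[:, :500]
import numpy as np
o=np.zeros((700+0,700,3),np.uint8); o=o[:600]
b=cv2.resize(t[170:245,345:440],None,fx=4,fy=4,interpolation=cv2.INTER_CUBIC)
o[:300]=a; o[300:600,:380]=b
cv2.imwrite("pics/crop.png",o)
E
```

```text
(no output)
```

View pics/crop.png

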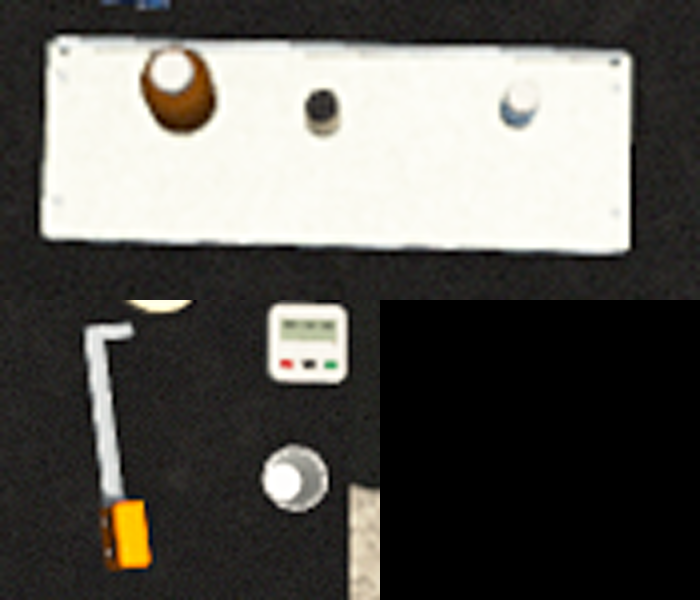

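The crop shows the deck front corners at (218.2,187.8) and (336,190.6). The handle top centre is at (377.9,228.3), the blade root at (373,219.2), the blade tip's left corner at (366.5,176.7) and the toe's far right corner at (378.2,175.5).

```bash
python3 - <<'E'
from h import *
c=robot.read_camera("top")
for n,u,z in [("FL",(218.2,187.4),.039),("FR",(335.6,190.2),.039),("BL",(219.2,147),.039),("BR",(335.9,150),.039),("han",(377.5,228),.062),("root",(372.8,219),.007),("tipL",(366.2,176.5),.007),("toeR",(378,175.3),.007),("notebR",(174,240),.014),("cruc",(418.5,214),.02)]:
    print(n,ray(c,u,z).round(4))
a=ray(c,(218.2,187.4),.039);b=ray(c,(335.6,190.2),.039);print(np.linalg.norm(a-b),np.degrees(np.arctan2(*( (a-b)[[0,1]]*[-1,1]))))
E
```

```text
FL [0.5947 0.1682 0.039 ]
FR [ 0.5963 -0.2013  0.039 ]
BL [0.7242 0.1706 0.039 ]
BR [ 0.7249 -0.2002  0.039 ]
han [ 0.48   -0.3292  0.062 ]
root [ 0.5113 -0.3247  0.007 ]
tipL [ 0.6477 -0.3025  0.007 ]
toeR [ 0.6527 -0.3404  0.007 ]
notebR [0.4262 0.3043 0.014 ]
cruc [ 0.5303 -0.4666  0.02  ]
0.3695564217589801 0.24725959824920576
```

```bash
python3 - <<'E'
from h import *
for y in (0.116,0.116+np.pi):
    for p in ([.48,-.329,.026],[.529,.103,.03],[.529,-.108,.03],[.39,-.1,.03]):
        yy=y if p[1]==-.329 else y-.116
        j=robot.inverse_kinematics(np.array(p),q_down(yy)); print(y,None if j is None else np.round(j,2))
y=0.116+np.pi
robot.movep([.48,-.329,.15],q_down(y))
print(robot.get_state()["tcp_pos"],robot.get_state()["t"])
c=robot.read_camera("wrist"); cv2.imwrite("pics/w1.png",c["frame"])
hc=np.array([.48,-.329,0]); cy,sy=np.cos(.116),np.sin(.116)
for q in ((-25,12,62),(25,12,62),(25,-12,62),(-25,-12,62),(170,7,7),(170,-31,7)):
    q=np.array(q)/1000; print(proj(c,hc+[cy*q[0]-sy*q[1],sy*q[0]+cy*q[1],q[2]]).round(1))
E
```

```text
0.116 [-0.74  0.3   1.77 -0.    1.07  0.72]
0.116 [ 0.05  0.2   1.88 -0.    1.06  1.62]
0.116 [-0.35  0.2   1.88 -0.    1.06  1.22]
0.116 [-0.45 -0.13  2.22 -0.    1.05  1.12]
3.257592653589793 [-0.74  0.3   1.77 -0.    1.07 -2.42]
3.257592653589793 [ 0.05  0.2   1.88 -0.    1.06 -1.52]
3.257592653589793 [-0.35  0.2   1.88 -0.    1.06 -1.92]
3.257592653589793 [-0.45 -0.13  2.22 -0.    1.05 -2.02]
[ 0.48042323 -0.32842905  0.15005231] 3.5583
[291.2 179.7]
[290.6 231.5]
[265.6 231.5]
[265.1 179.7]
[283.7 327.9]
[253.4 327.9]
```

View pics/w1.png

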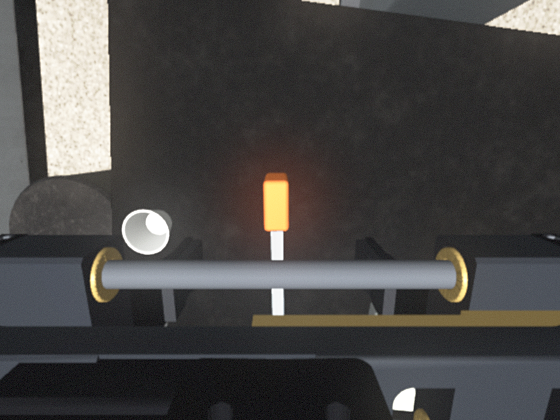

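The wrist view shows the handle top at (264–289, 180–231), which matches the prediction. I'll grasp it.

```bash
python3 - <<'E'
from h import *
robot.line_to([.48,-.329,.026],max_speed=.12)
robot.grip(0.0,40)
s=robot.get_state(); print("grip",s["opening"]*87,s["gripper_force"],s["t"])
robot.line_to([.48,-.329,.056],max_speed=.1)
robot.line_to([.40,-.329,.056],max_speed=.15)
Y=np.pi+.003
robot.movep([.39,-.25,.056],q_down(Y))
robot.line_to([.39,.103,.056],max_speed=.2)
robot.line_to([.39,.103,.0285],max_speed=.1)
s=robot.get_state(); print(s["tcp_pos"],s["ee_rot"],s["force"],s["opening"]*87,s["t"])
for n in("top","scene"):
    c=robot.read_camera(n);f=c["frame"]
    for p in ((.39,.103,.0025+.062),(.56,.110,.0095),(.56,.072,.0095)): print(n,proj(c,p).round(1))
    cv2.imwrite(f"pics/{n}2.png",f)
t=cv2.imread("pics/top2.png")[160:270,190:350]; cv2.imwrite("pics/top2c.png",cv2.resize(t,None,fx=5,fy=5,interpolation=cv2.INTER_CUBIC))
E
```

```text
grip 23.37613017515259 39.952009320259094 5.8417
[0.38960881 0.10266231 0.02826082] [-6.38858049e-04 -1.18611851e-03  9.99999090e-01 -6.48457805e-05] [-0.43032107  0.95909521 -2.05370844] 23.047615551515815 9.7333
top [235.6 253.4]
top [237.1 199.9]
top [249.  200.2]
scene [212.  211.3]
scene [262.2 205.7]
scene [268.5 212.2]
```

View pics/top2c.png

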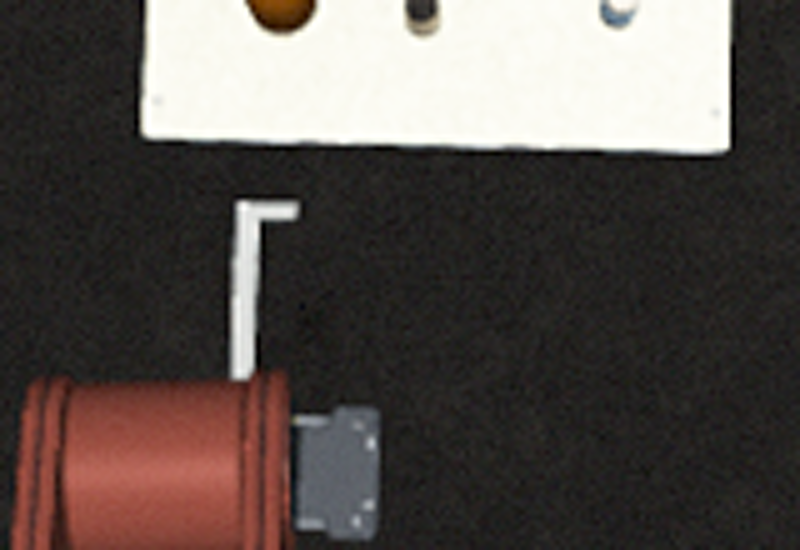

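View pics/scene2.png

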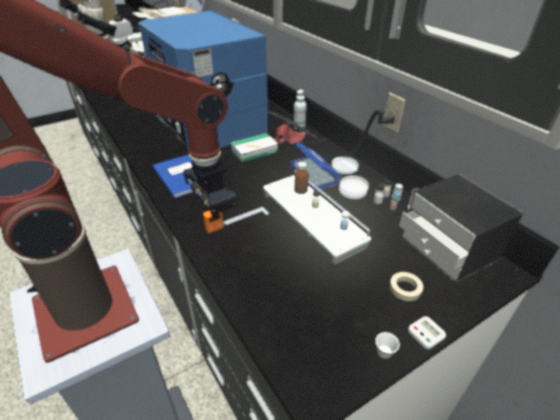

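The tip corner is at (236.8,199.8) and the toe end at (249.4,200.2), both within half a pixel of the prediction. So the probe is held straight, and I'll insert and sweep.

```bash
python3 - <<'E'
from h import *
for x in (.44,.48,.505,.532):
    robot.line_to([x,.103,.0285],max_speed=.08)
    s=robot.get_state(); print(x,s["force"].round(2),s["t"])
robot.dwell(.3)
F0=np.mean([(robot.dwell(.02),robot.get_state()["force"])[1] for _ in range(5)],0); print("base",F0.round(2))
y=.103;log=[];n=0
while y>-.125:
    y-=.003
    robot.line_to([.532,y,.0285],max_speed=.04)
    s=robot.get_state(); d=s["force"]-F0; log.append((round(y,3),*d.round(1)))
    if abs(d[1])>1.2 or abs(d[0])>2:
        robot.dwell(.25); d=np.mean([(robot.dwell(.02),robot.get_state()["force"])[1] for _ in range(5)],0)-F0
        log.append(("settled",*d.round(2)))
        if abs(d[1])>1.0 or abs(d[0])>1.5: break
for l in log[::4]: print(*l)
print("last",log[-6:],robot.get_state()["t"])
E
```

```text
0.44 [-0.56  0.28 -2.88] 10.6083
0.48 [-0.48 -0.24 -3.27] 11.2583
0.505 [-1.01 -0.42 -2.22] 11.725
0.532 [-1.   -0.03 -1.65] 12.2167
base [-0.26  0.16 -2.65]
0.1 0.3 -0.0 -0.1
0.088 -0.1 -0.0 0.2
0.076 -0.4 0.2 0.6
0.064 0.3 0.5 0.0
0.052 -0.4 0.4 0.0
0.04 -0.0 0.0 -0.2
0.028 0.3 0.2 -0.0
0.016 -0.2 -0.1 -0.2
0.004 0.6 -0.4 -0.1
-0.008 -0.2 -0.1 0.2
-0.02 0.1 -0.3 -0.7
-0.032 -0.2 2.0 1.1
last [(-0.02, np.float64(0.1), np.float64(-0.3), np.float64(-0.7)), (-0.023, np.float64(0.6), np.float64(-0.7), np.float64(0.9)), (-0.026, np.float64(-0.3), np.float64(0.2), np.float64(-0.1)), (-0.029, np.float64(-0.3), np.float64(1.2), np.float64(-0.1)), (-0.032, np.float64(-0.2), np.float64(2.0), np.float64(1.1)), ('settled', np.float64(-0.81), np.float64(2.13), np.float64(0.7))] 24.1833
```

It's firm contact: 2.1 N at y=-0.032, rising about 0.3 N/mm. I'll ease off and drag.

```bash
python3 - <<'E'
from h import *
robot.line_to([.532,-.0265,.0285],max_speed=.03)
robot.dwell(.2); print(robot.get_state()["force"].round(2))
x=.532
while x>.386:
    v=.025 if x>.5 else .05
    x-=.0075 if x>.5 else .02
    robot.line_to([max(x,.385),-.0265,.0285],max_speed=v)
    f=robot.get_state()["force"]; print(round(x,3),f.round(1))
    if np.hypot(f[0]+.26,f[1]-.16)>4: print("STOP");break
c=robot.read_camera("top"); print(robot.get_state()["t"])
cv2.imwrite("pics/t3.png",cv2.resize(c["frame"][160:270,190:350],None,fx=5,fy=5,interpolation=cv2.INTER_CUBIC))
E
```

```text
[ 0.66  0.07 -2.48]
0.525 [-0.9 -0.5 -2.9]
0.517 [ 0.6 -0.8 -2.5]
0.51 [ 0.3  0.5 -2.4]
0.502 [-0.8 -0.5 -2.2]
0.495 [-0.5  0.2 -2.5]
0.475 [-0.8  1.2 -1.7]
0.455 [-0.2 -0.3 -2.2]
0.435 [-0.4  0.1 -2.8]
0.415 [-0.  -0.5 -2.1]
0.395 [-0.2 -0.8 -2.5]
0.375 [ 0.  -0.6 -2. ]
30.1083
```

View pics/t3.png

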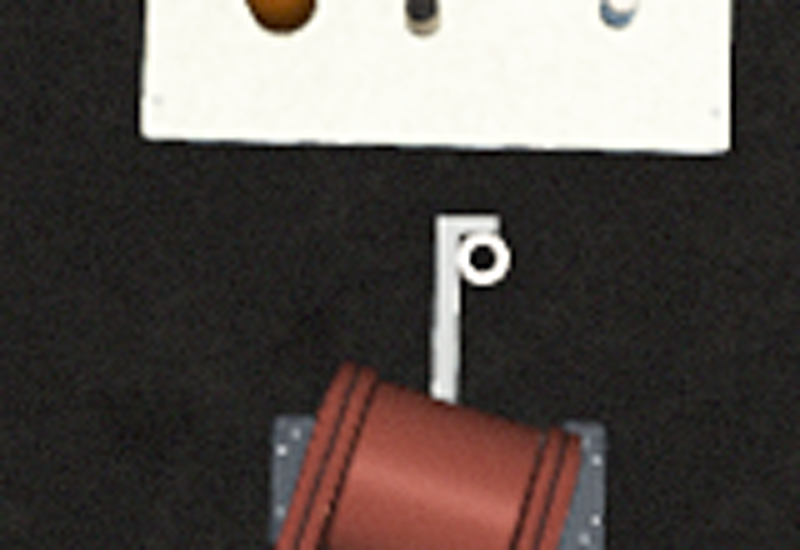

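The ring is out in the hook at crop (483,258), well in front of the deck edge. I'll lower the probe, release it, retreat and check.

```bash
python3 - <<'E'
from h import *
robot.line_to([.387,-.0265,.0262],max_speed=.02)
print(robot.get_state()["force"].round(2))
robot.grip(0.7); robot.dwell(.2)
robot.line_to([.387,-.0265,.18],max_speed=.12)
robot.movep([.40,.25,.2],q_down(np.pi)); robot.dwell(.5)
c=robot.read_camera("top"); s=robot.get_state(); print(s["t"],s["force"].round(2))
f=c["frame"]; cv2.imwrite("pics/t4.png",cv2.resize(f[130:280,190:440],None,fx=3.2,fy=3.2,interpolation=cv2.INTER_CUBIC))
E
```

```text
[ 0.81 -0.54 -2.54]
34.575 [-0.55 -0.54 -0.01]
```

View pics/t4.png

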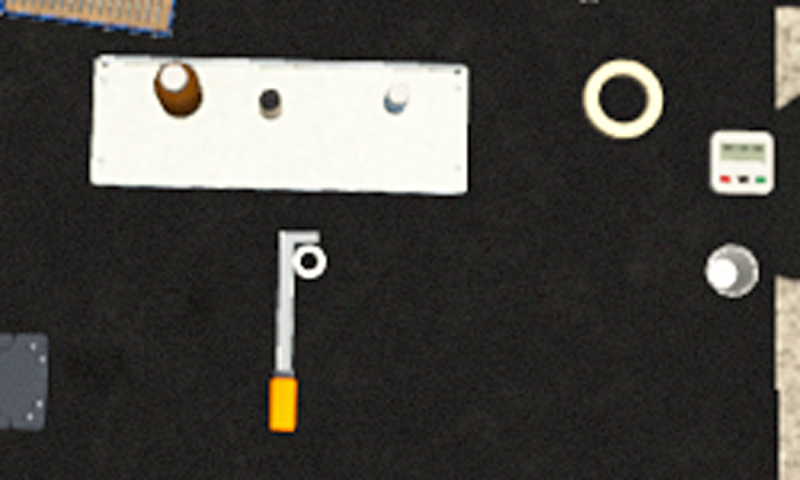

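The probe lies flat with its handle at (283,404) and toe at (300,237). The ring is at (309,262), the shelf's front edge is at row 190, and the other objects in view haven't moved.

```bash
python3 -c "
from rig import robot
print(robot.sign_off())"
```

```text
the job is handed in; nothing more can be done
None
```

The ring was dragged out with the probe only and lies about 65 mm in front of the shelf edge; the probe is flat, released and clear of the shelf; the bottles, timer, crucible and tape look unmoved (the notebook wasn't in the last picture); I handed in after about 35 s, and no verdict came back.

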